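Find the hidden childproof catch and open the medicine drawer

TASK

The drawer of the white medicine box is held by a childproof catch: a flush plate hidden somewhere in the box's plain white top. Feel across the top with the fingertips, without forcing anything, until you find the plate that gives; press it down so that the drawer springs part-way out, then push the drawer fully open with the fingertips against the inside of its front. Take nothing out of the drawer, and leave everything standing around the box where it is, neither lifted nor knocked.

Things in the scene. Friction and masses are not known exactly. Their poses are not given: they have to be found in the camera images.
- medbox: white medicine box, held to the table by suction feet so it stays put; case 320 mm along its x, 214 mm along its y, 80 mm high; origin at the centre of its underside, z up. The drawer opens toward the box's -x (about the robot's right); its pale wooden front, 12 mm thick and as wide as the box, is outside the case's -x end, top edge 78 mm above the table
- panel_mid (a point): centre of the box's flat white top, 80 mm above the table, axes as the box. A rigid sheet (144 mm along x, 104 mm along y, centred here, 0.5 mm below the rim) holds the square release plate, whose place differs each time and is not reported: its centre lies within 40 mm of here along the box's x and 20 mm along its y. Only the plate gives
- catch (a joint): how far the release plate is pressed, in m: 0 at rest, 0.005 at its stop; from about 0.004 on the drawer is free. The plate is 50 mm square, white as the sheet, sides parallel to the box, top 1.5 mm below the sheet. It begins to give at about 2 N, reaches its stop at about 5 N and springs back when let go
- drawer (a joint): how far the drawer is out, in m: 0 shut, 0.140 at its outer stop. When the catch lets go a spring drives it to about 0.07 to 0.08 within a second and it stays there; beyond that it slides with 1 N of friction and a damper (14 N per m/s) and stays where it is left
- front_inner_edge (a point): middle of the top edge of the drawer front's inner face, 78 mm above the table; moves with the drawer. The wooden front lies from here to 12 mm toward the box's -x. Shut, this face touches the case. Behind it is an open tray, floor 17 mm above the table, with nothing higher than 24 mm above the table within 75 mm of the face
- tumbler: clear drinking glass, 81 mm wide, 91 mm high, standing loose left of the box; leave alone; origin at the centre of its underside
- mug: sea-green mug, 96 mm high, 86 mm wide with a handle, standing loose right of the box; leave alone; origin at the centre of its underside
- jar: glass jar with a golden lid, 60 mm wide, 90 mm high, standing loose at the right; leave alone; origin at the centre of its underside
- salve: flat white pot, 90 mm wide, 32 mm high, lying loose in the rear of the drawer; it stays in there; origin at the centre of its underside
- flask: small white flask with a black cap, 104 mm long, 50 mm wide, 32 mm thick, lying loose in the rear of the drawer; it stays in there; origin at the centre of its foot

How it is judged (in metres and radians):
On the way, in this order (a step that is already met when the one before it is completed fails the run):
1. the release plate is pressed down by the robot, the drawer still shut (value of joint catch above 0.002 m and contact force between the fingers and medbox above 1 N and value of joint drawer below 0.02 m).
2. the drawer has sprung part-way out (value of joint drawer above 0.055 m).
3. the drawer is pushed fully open (value of joint drawer above 0.128 m), for 0.1 s.
At the end, for the whole second after the job is handed in: the drawer is out to within 12 mm of its outer stop (0.128 m or more) and at rest, the release plate has come up again (less than 1.5 mm down), and glass, mug and jar are within 20 mm of where they stood (value of joint drawer above 0.128 m and velocity of joint drawer below 0.01 m/s and value of joint catch below 0.0015 m and distance of each of tumbler, mug, jar from where it was at the start of the episode below 0.02 m); the robot touches nothing.
It fails at once if a bystander is knocked, moved or lifted (20 mm) (distance of any of tumbler, mug, jar from where it was at the start of the episode above 0.02 m or angle between any of tumbler, mug, jar's own z axis and vertical above 0.3 rad).
It fails at once if the box is forced: pressed or pushed with more than 150 N (contact force between any of the fingers, the arm and medbox above 150 N).
It fails at once if something is lifted out of the drawer (height (world z) of salve above 0.06 m or height (world z) of flask above 0.07 m).
It also fails if it takes over 64 s, if anything falls off the work surface, if the arm or the gripper's body presses on something with over 40 N, if the wrist force passes 120 N, or if a joint passes its speed limit or range.

ROBOT

A 7-joint arm with a two-finger parallel gripper is mounted at the origin on the work surface; the furniture and walls round the work are solid. World frame = base frame: x ahead of the robot, y to its left, z up, the work surface at z = 0. Lengths are in mm, angles in rad, forces in N, time in s.
With the tool pointing down it reaches from about 350 to 900 mm from the base axis. Payload 19.9 kg.
Tool frame: the origin (TCP) lies midway between the tips of the shut fingers; the grasp point (between the pads) lies 19 mm behind it; z points along the fingers, y is the line along which they close (so a half turn about z gives the same grasp; the last joint's range is limited). The gripper opens to 94 mm and grips with 3 to 60 N. Pads are 16 mm wide; open, the fingers measure 119 mm over their backs; the gripper's body (75 mm by 177 mm) begins 78 mm behind the grasp point.
Start: joints at [1.228, 0.417, -0.01, 1.614, 0.005, 1.111, -0.053], TCP at [185.768, -596.732, 205.425] pointing down, gripper open.
Joint ranges: [-2.81, 2.81], [-0.39, 2.02], [-1.27, 1.25], [0.06, 2.57], [-1.19, 4.33], [0.19, 2], [-2.82, 2.82]. Speed limits (rad/s): [1.89, 1.89, 2.39, 2.39, 3.01, 3.01, 3.01].

INTERFACE

Orientations are given as a unit quaternion [x, y, z, w].
In Python, from station import ctrl gives the robot as it stands.
- The arm moves only by the tool run_rows, called as name(argument=value, ...), one argument or row to a line, values as JSON. Schema: {"type":"object","properties":{"deltas":{"type":"array","items":{"type":"object","properties":{"pos":{"type":"array","items":{"type":"number"},"minItems":3,"maxItems":3},"turn_vec":{"type":"array","items":{"type":"number"},"minItems":3,"maxItems":3}},"additionalProperties":false},"minItems":1,"maxItems":5},"jaw":{"type":"number"},"grip_force":{"type":"number"},"only":{"type":"string"},"quiet":{"type":"boolean"},"lines":{"type":"string"}},"required":["deltas"],"additionalProperties":false}. deltas is a list of rows, 1 to 5 of them, each an object with the fields pos (a list: dx, dy, dz in shares of the most that a row can go, 1 being 62.5 mm), turn_vec (a list: a rotation vector rx, ry, rz in parts of the range, where 1.0 means pi/2 rad); a field left out counts as zero; each row shifts and turns the commanded pose from where the row before left it, along the tool's axes as they then stand; what a row does not reach is not made up. A row lasts 1/8 s, in which the tool goes at most 62.5 mm and 0.188 rad, less where a joint would pass 70% of its speed; a pose out of reach is approached as far as the arm can. jaw is the opening from 0.0 (shut) to 1.0 (fully open), set as the call begins (left out keeps the last). The fingers move at their own pace and stop on an object; grip_force is the grip in N (left out, the last holds). Time passes only in rows, so rows that do not move let the fingers close. The tool returns the time, the measured TCP pose, the force, the opening and the grip force at its end. only (a regular expression) keeps the lines of the reply that match it, lines (a string "A,B") keeps lines A to B, and quiet returns only ok. A shift or turn number past 1, either way, is cut back to 1. Input that does not fit is refused with a message, and nothing moves.
- ctrl.sense(): the state, without advancing time (a new reading comes with each control period).
- ctrl.get_image(name): name is "scene" or "top" or "wrist"; returns the picture (420x560x3 uint8, red, green, blue); there is no depth.
- ctrl.camera_model(name): a dict with "mtx" (3x3 intrinsics, pixels), "extrinsics" (4x4, takes a point from camera to world coordinates). Camera axes: x right, y down, z forward; pixel columns grow to the right and rows downward; lengths in mm; the calibration is good to about 2 mm. A picture is of the moment at which its call begins: read the wrist's pose just before it. camera_model takes no time and is no camera call; for the wrist camera it gives the pose at the moment of the call.
- ctrl.close_job(): hands the job in; it is judged then, once.
The state is a dict: "time": time; "joint_pos": joint angles; "joint_vel": joint speeds; "joint_efforts": joint torques, N m; "ee_pos": TCP position; "tcp_rot": TCP orientation; "contact_force": force on the tool from outside, world axes, zero at the start; "moment": the same for the moment, N m; "opening": opening from 0.0 (shut) to 1.0 (fully open); "finger_force": force on a finger pad.
Only numpy, scipy, OpenCV 4.12 (cv2) and the standard library are available. Lean on these libraries where they do the work, as an engineer would, in place of code of your own. Each camera call takes 0.05 s, during which the arm holds its last target. There are 200 camera calls.

## Working session

There is one attempt and no reset: what is moved stays moved. The work goes in short steps, Python scripts to look and compute and a tool call to move; the robot and the scene stay as the last step left them, time stands still between calls to the robot, and variables do not carry over. Pictures are saved under pics/ and viewed, at most 10 in all, crops included, and the job is handed in when it is done.

```bash
mkdir -p pics; ls
```

Run:
```python
from station import ctrl
import cv2,numpy as np
for n in("scene","top"):
    cv2.imwrite(f"pics/{n}0.png",ctrl.get_image(n)[:,:,::-1])
    m=ctrl.camera_model(n);print(n,np.round(m["mtx"],1).tolist(),np.round(m["extrinsics"],3).tolist())
s=ctrl.sense();print(s["time"],s["ee_pos"],s["tcp_rot"],s["contact_force"],s["opening"])
```

```text
pics
scene [[540.3, 0.0, 278.2], [0.0, 540.3, 209.3], [0.0, 0.0, 1.0]] [[-0.626, -0.546, 0.557, -430.383], [-0.78, 0.439, -0.446, 765.914], [-0.001, -0.714, -0.7, 1345.629], [0.0, 0.0, 0.0, 1.0]]
top [[408.5, 0.0, 283.4], [0.0, 408.5, 211.6], [0.0, 0.0, 1.0]] [[0.004, -0.993, 0.116, 410.337], [-1.0, -0.004, 0.001, -18.417], [-0.0, -0.116, -0.993, 1378.133], [0.0, 0.0, 0.0, 1.0]]
0.1 [ 185.67503259 -596.46032912  204.89403634] [ 9.88635328e-01  1.50332650e-01 -1.29704147e-04 -5.14878997e-04] [ 0.12211247 -0.59119927 -0.41355085] 0.99977466640058
```

View pics/top0.png

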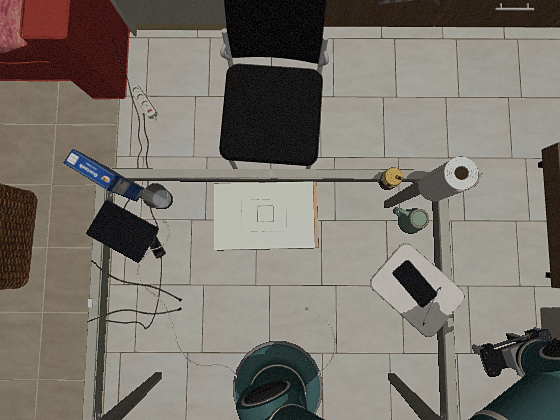

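View pics/scene0.png

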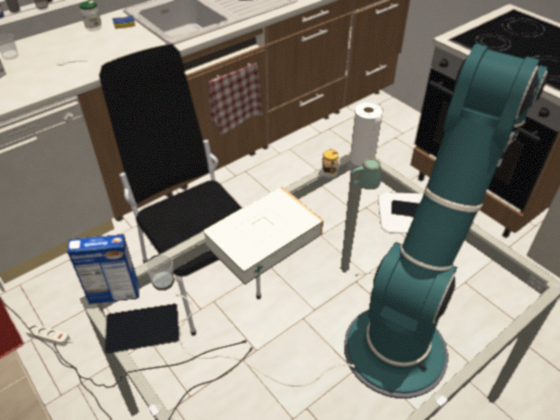

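The top view shows the box lid at about (214..315, 182..249) with the wooden front along its right edge (x≈317). Two faint nested squares show near (265,213). The tumbler is at (157,196), the mug at (412,219) and the jar at (391,178). I'll measure these now and enlarge the lid.

Create h.py:
```python
from station import ctrl
import cv2,numpy as np
def ray(n,uv,z,m=None):
    m=m or ctrl.camera_model(n);E=np.array(m["extrinsics"])
    d=E[:3,:3]@np.linalg.inv(m["mtx"])@np.array([uv[0],uv[1],1.])
    return E[:3,3]+d*(z-E[2,3])/d[2]
def tri(uv1,uv2):
    A=[];b=[]
    for n,uv in(("top",uv1),("scene",uv2)):
        m=ctrl.camera_model(n);E=np.array(m["extrinsics"]);d=E[:3,:3]@np.linalg.inv(m["mtx"])@np.array([*uv,1.]);d/=np.linalg.norm(d)
        P=np.eye(3)-np.outer(d,d);A.append(P);b.append(P@E[:3,3])
    return np.linalg.lstsq(np.vstack(A),np.hstack(b),rcond=None)[0]
```

Run:
```python
from h import *
t=cv2.imread("pics/top0.png");s=cv2.imread("pics/scene0.png")
g=t[160:270,195:335]
hsv=cv2.cvtColor(t,cv2.COLOR_BGR2HSV)
m=((hsv[:,:,2]>225)&(hsv[:,:,1]<40)).astype(np.uint8)*255
m[:170]=0;m[260:]=0;m[:,:195]=0;m[:,325:]=0
c=max(cv2.findContours(m,0,1)[0],key=cv2.contourArea)
r=cv2.minAreaRect(c);print("rect",r)
q=cv2.boxPoints(r)
W=[ray("top",p,80)[:2] for p in q];print(np.round(W,1).tolist(),np.round(np.mean(W,0),1))
for i in range(4):print(np.round(np.linalg.norm(W[i]-W[i-1]),1),end=' ')
o=((hsv[:,:,0]>8)&(hsv[:,:,0]<25)&(hsv[:,:,1]>70)).astype(np.uint8)*255
o[:170]=0;o[260:]=0;o[:,:300]=0;o[:,330:]=0
ys,xs=np.nonzero(o);print("wood",xs.min(),xs.max(),ys.min(),ys.max())
for nm,uv,z in(("tumbler",(157,196),91),("mug",(415,219),96),("jar",(393,177),90)):print(nm,np.round(ray("top",uv,z)))
a=cv2.createCLAHE(4,(4,4)).apply(cv2.cvtColor(g,cv2.COLOR_BGR2GRAY))
cv2.imwrite("pics/crop.png",np.vstack([cv2.resize(g,None,fx=4,fy=4,interpolation=2)[60:380]]))
b=s[180:285,195:335];cv2.imwrite("pics/crop.png",np.vstack([cv2.resize(g[20:92],None,fx=4,fy=4),cv2.resize(b[:75],None,fx=4,fy=4)]))
```

```text
Traceback (most recent call last):
ValueError: max() iterable argument is empty
```

Run:
```python
from h import *
t=cv2.imread("pics/top0.png");s=cv2.imread("pics/scene0.png")
g=t[160:270,195:335]
print(t[213,[205,212,216,230,265,300,312,315,317,319,322]].tolist())
hsv=cv2.cvtColor(t,cv2.COLOR_BGR2HSV)
m=((t.min(2)>205)).astype(np.uint8)*255
m[:170]=0;m[260:]=0;m[:,:195]=0;m[:,325:]=0
c=max(cv2.findContours(m,0,1)[0],key=cv2.contourArea)
r=cv2.minAreaRect(c);print("rect",r)
q=cv2.boxPoints(r)
W=[ray("top",p,80)[:2] for p in q];print(np.round(W,1).tolist(),np.round(np.mean(W,0),1))
for i in range(4):print(np.round(np.linalg.norm(W[i]-W[i-1]),1),end=' ')
o=((hsv[:,:,0]>8)&(hsv[:,:,0]<25)&(hsv[:,:,1]>70)).astype(np.uint8)*255
o[:170]=0;o[260:]=0;o[:,:300]=0;o[:,330:]=0
ys,xs=np.nonzero(o);print("wood",xs.min(),xs.max(),ys.min(),ys.max())
for nm,uv,z in(("tumbler",(157,196),91),("mug",(415,219),96),("jar",(393,177),90)):print(nm,np.round(ray("top",uv,z)))
b=s[180:285,195:335];cv2.imwrite("pics/crop.png",np.vstack([cv2.resize(g[20:92],None,fx=4,fy=4),cv2.resize(b[:75],None,fx=4,fy=4)]))
```

```text
[[60, 72, 86], [146, 153, 160], [172, 185, 185], [177, 189, 187], [177, 187, 185], [179, 188, 188], [183, 192, 190], [114, 147, 179], [89, 111, 137], [154, 164, 165], [154, 162, 164]]
rect ((286.0, 182.0), (0.0, 0.0), 0.0)
[[658.0, -25.4], [658.0, -25.4], [658.0, -25.4], [658.0, -25.4]] [658.  -25.4]
0.0 0.0 0.0 0.0 wood 313 329 181 251
tumbler [609. 386.  91.]
mug [ 538. -432.   96.]
jar [ 674. -368.   90.]
```

View pics/crop.png

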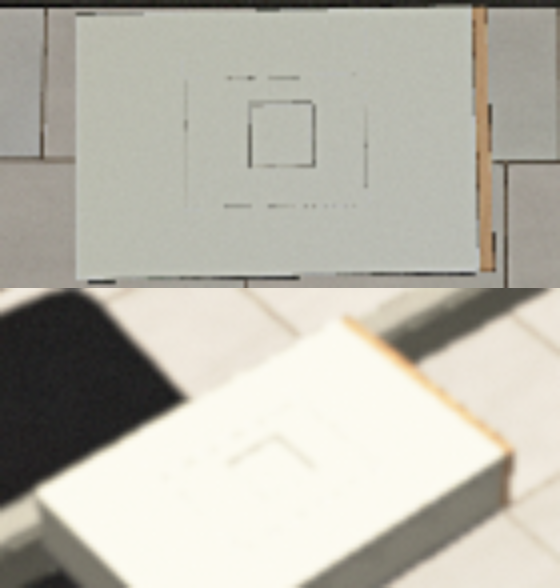

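The crop shows the sheet outline at crop x 186–366, y 77–206. Inside it is the plate outline, x 249–315, y 101–167, with its centre at top pixel ≈(265.5,213.5). I'll convert these to world points and check heights by triangulating with the scene view.

Run:
```python
from h import *
T=lambda x,y:(195+x/4-.375,180+y/4-.375)
S=lambda x,y:(195+x/4-.375,180+(y-288)/4-.375)
C=[ray("top",T(*p),80)[:2] for p in((76,13),(473,8),(481,271),(76,281))]
print(np.round(C,1).tolist(),[round(np.linalg.norm(C[i]-C[i-1]),1) for i in range(4)],"centre",np.mean(C,0))
sh=[ray("top",T(*p),79.5)[:2] for p in((186,77),(366,77),(366,206),(186,206))]
pl=[ray("top",T(*p),78)[:2] for p in((249,101),(315,101),(315,167),(249,167))]
for q in(sh,pl):print(np.round(np.mean(q,0),1),[round(np.linalg.norm(q[i]-q[i-1]),1) for i in range(4)])
for a,b in(((493,271),(512,452)),((485,6),(347,317)),((76,13),(38,500)),((249,101),(229,465)),((315,101),(276,436)),((315,167),(314,467))):
    print("tri",np.round(tri(T(*a),S(*b)),1))
d1=C[1]-C[0];d2=C[2]-C[3];d3=C[0]-C[3];d4=C[1]-C[2]
print("ang of box -x from world -y (deg)",[np.degrees(np.arctan2(d[0],-d[1])) for d in(d1,d2)],"box -y vs +x",[np.degrees(np.arctan2(d[1],d[0])) for d in(d3,d4)])
s=ctrl.sense()
from scipy.spatial.transform import Rotation as R
print(np.round(R.from_quat(s["tcp_rot"]).as_matrix(),3).tolist())
# segments of bystanders
t=cv2.imread("pics/top0.png");E0=ctrl.camera_model("wrist");print(np.round(E0["extrinsics"],2).tolist())
```

```text
[[654.3, 208.1], [659.5, -112.1], [448.1, -117.4], [439.1, 203.0]] [np.float64(215.3), np.float64(320.2), np.float64(211.5), np.float64(320.6)] centre [550.24471463  45.39758907]
[550.9  45.8] [np.float64(103.7), np.float64(144.6), np.float64(103.7), np.float64(143.2)]
[557.   41.2] [np.float64(53.2), np.float64(53.0), np.float64(53.2), np.float64(52.7)]
tri [ 449.2 -126.7   71.7]
tri [ 662.2 -122.4   74. ]
tri [654.7 208.2  67.7]
tri [583.   67.2  74.3]
tri [584.5  15.3  73.7]
tri [531.4  15.7  79.8]
ang of box -x from world -y (deg) [np.float64(0.9363128882838796), np.float64(1.6164729926693406)] box -y vs +x [np.float64(1.3421003403298437), np.float64(1.444834939513051)]
[[0.955, 0.297, -0.0], [0.297, -0.955, 0.001], [-0.0, -0.001, -1.0]]
[[0.3, -0.92, -0.26, 260.59], [-0.95, -0.29, -0.08, -572.87], [-0.0, 0.27, -0.96, 384.25], [0.0, 0.0, 0.0, 1.0]]
```

The box is consistent: 320×214 mm, sheet 144×104 mm, heights about 70–80 mm, yaw ≈0.022 rad. The plate candidate is at about (557, 41). First I align the tool with the box and close the fingers, then approach.

The manual's scale: shifts go in shares of 62.5 mm and turns go in shares of pi/2 rad. Converting my numbers, -50 mm is -0.8, 30 mm is 0.48, 0.14 rad is 0.0891.

run_rows(
  deltas=[
    {"turn_vec": [0,0,0.0891]},
    {"turn_vec": [0,0,0.0891]},
    {"pos": [0.48,-0.8,0]},
    {"pos": [0.48,-0.8,0]},
    {"pos": [0.48,-0.8,0]},
  ],
  jaw=0,
)

```text
time: 0.72
ee_pos: [273.1, -443.0, 205.2]
tcp_rot: [1.0, 0.011, -0.0, -0.0]
contact_force: [1.1, 0.7, -1.0]
opening: 0.505
finger_force: 0.0
```

run_rows(
  deltas=[
    {"pos": [0.48,-0.8,0]},
    {"pos": [0.48,-0.8,0]},
    {"pos": [0.48,-0.8,0]},
    {"pos": [0.48,-0.8,0]},
    {"pos": [0.48,-0.8,0]},
  ],
)

```text
time: 1.35
ee_pos: [417.5, -189.8, 205.5]
tcp_rot: [1.0, 0.011, 0.0, 0.0]
contact_force: [0.8, -0.7, -0.2]
opening: 0.013
finger_force: 0.0
```

run_rows(
  deltas=[
    {"pos": [0.48,-0.8,0]},
    {"pos": [0.48,-0.8,0]},
    {"pos": [0.48,-0.8,0]},
    {},
    {},
  ],
)

```text
time: 1.98
ee_pos: [503.3, -40.0, 205.1]
tcp_rot: [1.0, 0.011, -0.0, 0.0]
contact_force: [0.5, -0.2, -0.7]
opening: 0.009
finger_force: 0.0
```

```bash
python3 -c "
from station import ctrl;s=ctrl.sense();print(s['contact_force'],s['tcp_rot'])"
```

```text
[ 0.49555817 -0.24559849 -0.71958441] [ 9.99940437e-01  1.09043030e-02 -4.66850017e-04  1.14938573e-05]
```

To row units: -40 mm is -0.64, 30 mm is 0.48.

run_rows(
  deltas=[
    {"pos": [0.448,-0.64,0.32]},
    {"pos": [0.432,-0.64,0.48]},
    {"pos": [0,0,0.64]},
    {"pos": [0,0,0.32]},
    {},
  ],
)

```text
time: 2.6
ee_pos: [555.9, 40.0, 94.3]
tcp_rot: [1.0, 0.01, -0.001, 0.0]
contact_force: [0.2, -0.7, 0.2]
opening: 0.002
finger_force: 0.0
```

run_rows(
  deltas=[
    {"pos": [0,0,0.096]},
    {"pos": [0,0,0.048]},
    {"pos": [0,0,0.032]},
    {"pos": [0,0,0.032]},
    {},
  ],
)

```text
time: 3.22
ee_pos: [556.9, 41.6, 82.4]
tcp_rot: [1.0, 0.011, -0.0, -0.0]
contact_force: [0.4, -0.2, -0.2]
opening: 0.009
finger_force: 0.0
```

To row units: 2 mm is 0.032, 1 mm is 0.016.

run_rows(
  deltas=[
    {"pos": [0,0,0.032]},
    {"pos": [0,0,0.016]},
    {},
  ],
)

```text
time: 3.6
ee_pos: [556.9, 41.5, 79.4]
tcp_rot: [1.0, 0.011, -0.0, -0.0]
contact_force: [0.2, -0.3, 0.2]
opening: 0.009
finger_force: 0.0
```

run_rows(
  deltas=[
    {"pos": [0,0,0.016]},
    {"pos": [0,0,0.016]},
    {},
  ],
)

```text
time: 3.98
ee_pos: [557.0, 41.5, 77.6]
tcp_rot: [1.0, 0.011, 0.0, -0.0]
contact_force: [-0.4, 0.2, 3.5]
opening: 0.006
finger_force: 1.5
```

The tip is below the sheet level (79.5) at 77.6 with about 3.5 N, so this is the plate. Pressing on.

To row units: 1 mm is 0.016.

run_rows(
  deltas=[
    {"pos": [0,0,0.016]},
    {"pos": [0,0,0.016]},
    {},
  ],
)

```text
time: 4.35
ee_pos: [557.0, 41.5, 75.5]
tcp_rot: [1.0, 0.011, 0.0, -0.0]
contact_force: [-1.1, -0.3, 3.7]
opening: 0.003
finger_force: 1.6
```

run_rows(
  deltas=[
    {"pos": [0,0,0.016]},
    {"pos": [0,0,0.016]},
    {"pos": [0,0,0.016]},
    {},
    {},
  ],
)

```text
time: 4.97
ee_pos: [557.1, 41.6, 73.0]
tcp_rot: [1.0, 0.011, 0.0, 0.0]
contact_force: [-3.7, -0.9, 14.3]
opening: 0.007
finger_force: 7.2
```

run_rows(
  deltas=[
    {},
    {},
    {},
    {},
    {},
  ],
)

```text
time: 5.6
ee_pos: [557.1, 41.5, 73.0]
tcp_rot: [1.0, 0.011, 0.0, 0.0]
contact_force: [-4.8, -0.1, 15.4]
opening: 0.002
finger_force: 7.2
```

run_rows(
  deltas=[
    {"pos": [0,0,-0.16]},
    {"pos": [0,0,-0.64]},
    {"pos": [0,0,-0.48]},
    {},
  ],
)

```text
time: 6.1
ee_pos: [558.0, 41.6, 154.6]
tcp_rot: [1.0, 0.011, 0.002, -0.0]
contact_force: [0.4, 0.3, -0.5]
opening: 0.006
finger_force: 0.0
```

Run:
```python
from h import *
for n in("top","scene"):cv2.imwrite(f"pics/{n}1.png",ctrl.get_image(n)[:,:,::-1])
a=cv2.imread("pics/top1.png")[170:260,210:400];b=cv2.imread("pics/scene1.png")[160:285,200:400]
cv2.imwrite("pics/c1.png",np.vstack([cv2.resize(a,(760,360)),cv2.resize(b,(760,475))[:240]]))
```

```text
(no output)
```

View pics/c1.png

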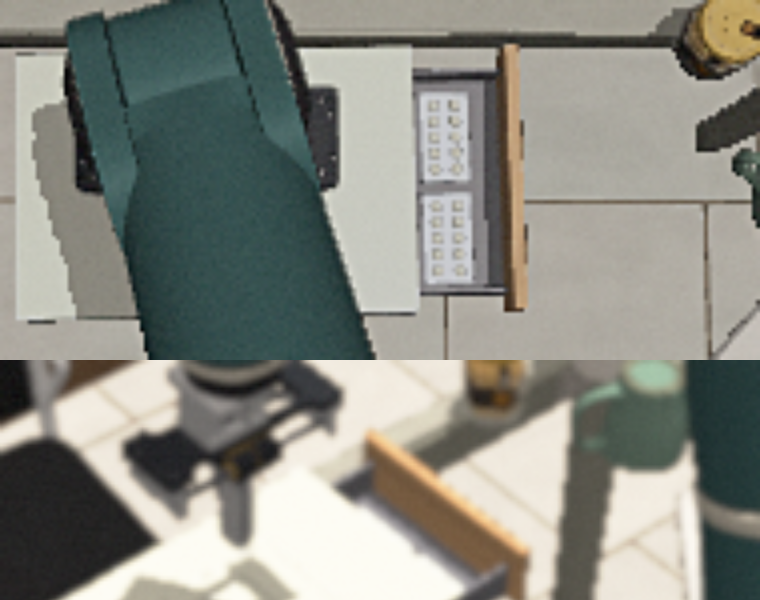

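The drawer has sprung out. The top edge of the wooden front runs from crop (510,45) to (515,308), with its inner side at crop x≈502–506. The tray holds flat blister packs. Next I compute the inner edge.

Run:
```python
from h import *
T=lambda x,y:(210+x/4-.4,170+y/4-.4)
S=lambda x,y:(200+x/3.8-.4,160+(y-360)/3.8-.4)
a=cv2.imread("pics/top1.png")
for r in(190,215,235):print(a[r,330:345].tolist())
hsv=cv2.cvtColor(a,cv2.COLOR_BGR2HSV);o=((hsv[:,:,0]>7)&(hsv[:,:,0]<20)&(hsv[:,:,1]>70)).astype(np.uint8)
for r in(190,200,215,235):
    x=np.nonzero(o[r,325:345])[0]+325;print(r,x.min(),x.max(),[np.round(ray("top",(u,r),78),1).tolist() for u in(x.min()-.5,x.max()+.5)])
print(tri(T(520,46),S(370,432)),tri(T(525,308),S(527,550)))
```

```text
[[118, 119, 118], [65, 62, 66], [63, 61, 63], [84, 78, 83], [31, 50, 69], [36, 51, 63], [64, 83, 105], [128, 165, 198], [122, 157, 189], [125, 162, 197], [166, 169, 169], [158, 166, 170], [163, 170, 173], [159, 169, 172], [160, 169, 173]]
[[138, 137, 140], [67, 68, 71], [77, 74, 73], [81, 81, 81], [83, 81, 77], [39, 54, 74], [39, 55, 68], [71, 100, 127], [133, 170, 202], [122, 159, 192], [123, 161, 195], [167, 172, 168], [163, 170, 171], [164, 172, 174], [165, 173, 175]]
[[140, 140, 143], [138, 137, 138], [64, 64, 67], [78, 77, 80], [82, 81, 83], [69, 77, 80], [31, 50, 67], [43, 62, 81], [120, 159, 189], [124, 159, 190], [113, 149, 184], [82, 106, 133], [170, 176, 178], [163, 170, 175], [160, 169, 173]]
190 334 339 [[632.7, -178.6, 78.0], [632.8, -198.0, 78.0]]
200 335 339 [[600.2, -181.5, 78.0], [600.2, -197.6, 78.0]]
215 335 340 [[551.7, -181.0, 78.0], [551.7, -200.2, 78.0]]
235 336 341 [[487.7, -183.4, 78.0], [487.7, -202.5, 78.0]]
[ 664.81627817 -198.67853058   68.98512609] [ 451.78740384 -199.38306903   76.01455781]
```

The inner top edge is at about y=-188 (opening ≈74 mm) and the case end at about y=-114, so I go down in the gap at y≈-152.

To row units: 54 mm is 0.864, 50 mm is 0.8.

run_rows(
  deltas=[
    {"pos": [-0.032,0.64,0]},
    {"pos": [-0.032,0.8,0]},
    {"pos": [-0.048,0.8,0]},
    {"pos": [-0.048,0.864,0]},
    {},
  ],
)

```text
time: 6.82
ee_pos: [549.8, -157.0, 151.0]
tcp_rot: [1.0, 0.008, -0.001, 0.0]
contact_force: [1.0, 1.2, -0.5]
opening: 0.006
finger_force: 0.0
```

run_rows(
  deltas=[
    {"pos": [0,0,0.48]},
    {"pos": [0,0,0.48]},
    {},
  ],
)

```text
time: 7.2
ee_pos: [549.6, -151.4, 90.1]
tcp_rot: [1.0, 0.011, -0.002, -0.001]
contact_force: [0.9, 0.1, 0.6]
opening: 0.004
finger_force: 0.0
```

Run:
```python
from h import *
cv2.imwrite("pics/w2.png",ctrl.get_image("wrist")[:,:,::-1])
```

```text
(no output)
```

View pics/w2.png

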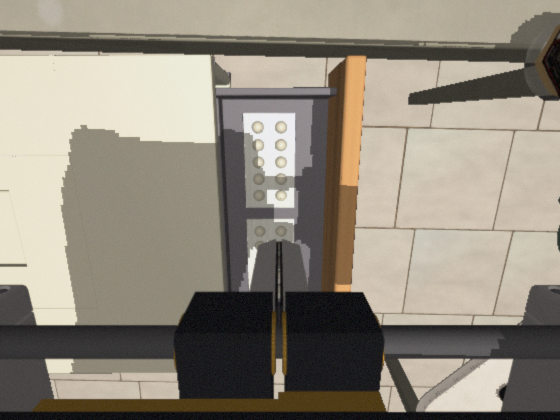

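The wrist view shows the shut fingertips (≈279,250) centred between the case edge (x≈218) and the wooden front (x≈340). I go down and push.

To row units: 20 mm is 0.32, 15 mm is 0.24.

run_rows(
  deltas=[
    {"pos": [0,0,0.32]},
    {"pos": [0,0,0.24]},
    {"pos": [0,0,0.128]},
    {},
  ],
)

```text
time: 7.75
ee_pos: [551.1, -152.5, 49.3]
tcp_rot: [1.0, 0.011, -0.0, -0.0]
contact_force: [-0.5, -0.6, 0.1]
opening: 0.007
finger_force: 0.0
```

run_rows(
  deltas=[
    {"pos": [0,0.16,0]},
    {"pos": [0,0.16,0]},
    {"pos": [0,0.128,0]},
    {"pos": [0,0.128,0]},
    {"pos": [0,0.128,0]},
  ],
)

```text
time: 8.38
ee_pos: [552.2, -197.1, 49.5]
tcp_rot: [1.0, 0.011, 0.0, -0.0]
contact_force: [0.6, 1.2, 1.1]
opening: 0.006
finger_force: 1.0
```

To row units: 8 mm is 0.128, 6 mm is 0.096.

run_rows(
  deltas=[
    {"pos": [0,0.128,0]},
    {"pos": [0,0.128,0]},
    {"pos": [0,0.128,0]},
    {"pos": [0,0.096,0]},
    {},
  ],
)

```text
time: 9.0
ee_pos: [552.4, -227.4, 49.3]
tcp_rot: [1.0, 0.01, -0.0, 0.0]
contact_force: [0.4, -1.4, -0.1]
opening: 0.004
finger_force: 0.0
```

run_rows(
  deltas=[
    {"pos": [0,0.064,0]},
    {"pos": [0,0.064,0]},
    {"pos": [0,0.048,0]},
    {},
  ],
)

```text
time: 9.5
ee_pos: [553.0, -238.1, 49.5]
tcp_rot: [1.0, 0.011, 0.0, 0.0]
contact_force: [0.1, 1.0, 0.4]
opening: 0.006
finger_force: 0.0
```

To row units: 3 mm is 0.048.

run_rows(
  deltas=[
    {"pos": [0,0.048,0]},
    {"pos": [0,0.048,0]},
    {},
  ],
)

```text
time: 9.88
ee_pos: [553.2, -241.6, 49.4]
tcp_rot: [1.0, 0.012, -0.0, -0.001]
contact_force: [-3.4, 11.5, 5.1]
opening: 0.008
finger_force: 5.8
```

run_rows(
  deltas=[
    {"pos": [0,0.032,0]},
    {"pos": [0,0.032,0]},
    {},
  ],
)

```text
time: 10.25
ee_pos: [553.2, -241.8, 49.4]
tcp_rot: [1.0, 0.013, -0.001, -0.003]
contact_force: [-8.0, 30.9, 13.4]
opening: 0.001
finger_force: 15.6
```

Stop reached: the force is rising and motion has ceased. I back off, lift out and check.

To row units: -60 mm is -0.96, -40 mm is -0.64.

run_rows(
  deltas=[
    {"pos": [0,-0.16,0]},
    {"pos": [0,-0.24,0]},
    {},
    {"pos": [0,0,-0.64]},
    {"pos": [0,0,-0.96]},
  ],
)

```text
time: 10.88
ee_pos: [551.7, -222.9, 149.4]
tcp_rot: [1.0, 0.011, -0.001, -0.001]
contact_force: [0.6, -0.2, 1.1]
opening: 0.008
finger_force: 0.0
```

run_rows(
  deltas=[
    {"pos": [0,-0.8,-0.64]},
    {"pos": [0,-0.8,0]},
    {"pos": [0,-0.8,0]},
    {},
    {},
  ],
)

```text
time: 11.5
ee_pos: [549.6, -74.8, 188.5]
tcp_rot: [1.0, 0.011, 0.0, 0.0]
contact_force: [-0.1, 0.4, 0.3]
opening: 0.006
finger_force: 0.0
```

Run:
```python
from h import *
a=ctrl.get_image("top")[:,:,::-1].copy();cv2.imwrite("pics/top3.png",a)
hsv=cv2.cvtColor(a,cv2.COLOR_BGR2HSV);o=((hsv[:,:,0]>7)&(hsv[:,:,0]<20)&(hsv[:,:,1]>70)).astype(np.uint8)
for r in(190,215,235):
    x=np.nonzero(o[r,340:372])[0]+340
    if len(x):print(r,x.min(),x.max(),ray("top",(x.max()+.5,r),78))
```

```text
190 354 359 [ 633.02626548 -262.42585609   78.        ]
215 355 360 [ 551.96647974 -264.17056166   78.        ]
235 355 361 [ 487.94900361 -266.18499965   78.        ]
```

View pics/top3.png

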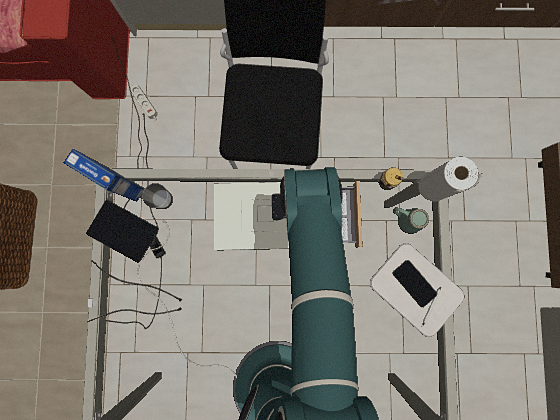

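The drawer front's outer face is at y≈-264, against ≈-125 when shut, so it is about 0.139 m out. The tumbler (157,196), mug (412,219) and jar (391,178) are unmoved, and the arm is clear.

```bash
python3 -c "
from station import ctrl;print(ctrl.close_job())"
```

```text
the job is handed in; nothing more can be done
None
```

The job is handed in: I pressed the hidden plate, the drawer sprang out, and I pushed it fully open (about 139 mm by camera); nothing around the box moved, but the hand-in printed no verdict.

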